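Bolt the specimen transit case shut

ROBOT

A 7-joint arm with a two-finger parallel gripper is mounted at the origin on the work surface. World frame = base frame: x ahead of the robot, y to its left, z up, the work surface at z = 0. Lengths are in mm, angles in rad, forces in N, time in s.
With the tool pointing down it reaches from about 375 to 925 mm from the base axis. Payload 3.1 kg.
Tool frame: the origin (TCP) lies between the finger pads; the fingertips stand 14 mm ahead of it and the grasp point (between the pads) lies 5 mm behind it; z points along the fingers, y is the line along which they close (so a half turn about z gives the same grasp; the last joint's range is limited). The gripper opens to 85 mm and grips with 20 to 120 N. Pads are 22 mm wide; open, the fingers measure 114 mm over their backs; the gripper's body (76 mm by 85 mm) begins 54 mm behind the grasp point. The pads swing forward as they close: fully open they stand 13 mm farther back than shut.
Start: joints at [-0.098, 0.383, 0.044, 1.598, -0.018, 1.161, -0.05], TCP at [650.002, 0.022, 245.269] pointing down, gripper open.
Joint ranges: [-2.61, 2.61], [-0.41, 2.15], [-1.48, 1.57], [0, 2.5], [-1.57, 4.71], [0.05, 1.97], [-2.85, 2.85]. Speed limits (rad/s): [2.79, 2.79, 3.14, 3.14, 3.14, 3.14, 3.14].

INTERFACE

Orientations are given as [roll, pitch, yaw] about the fixed x, y, z axes, in that order (R = Rz(yaw) Ry(pitch) Rx(roll)).
In Python, from rig import r, capture, calibration gives the robot as it stands.
- The arm moves only by the tool send_rows, never from a script. Its argument "rows" is a list of rows, each a list of 7 numbers: the finger opening in mm, from 0 to 85.4, then the shift along the world's x, y, z in units of 25 mm (1.0 is 25 mm), then the turn, a rotation vector about the world's x, y, z in units of 6 degrees (1.0 is 6 degrees). In form: [[claw, x, y, z, wx, wy, wz], ...]. A call has 1 to 12 rows; each row is the pose to reach, as a shift and turn from the pose commanded when the call began; what a row does not reach only later rows make up. A row lasts 1/10 s, in which the tool goes at most 50 mm and 8.59 degrees, less where a joint would pass 70% of its speed; a pose out of reach is approached as far as the arm can. A call with a gripper value outside its range is refused whole. The fingers move at their own pace and stop on an object; "newtons" is the grip in N (left out, the last holds). Time passes only in rows, so rows that repeat a pose let the fingers close. It gives the time, the measured TCP pose, the force, the opening and the grip force at its end, in the units of the state.
- r.state(): the state, without advancing time (a new reading comes with each control period).
- capture(name): name is "scene" or "side" or "wrist"; returns the picture (420x560x3 uint8, blue, green, red); there is no depth.
- calibration(name): a dict with "vfov" (degrees; the focal length in pixels is half the picture's height over the tangent of half this angle, whatever the lens; pixels are square), "cx", "cy" (the principal point, pixels), "k1" (the pictures are not rectified: a ray, as slopes to the right and down, at radius r is drawn at 1 + k1 r^2 times it, then the intrinsics apply), "R" (3x3) and "t" (3): a world point X has camera coordinates R X + t. Camera axes: x right, y down, z forward; pixel columns grow to the right and rows downward; lengths in mm; the calibration is good to about 2 mm. A picture is of the moment at which its call begins: read the wrist's pose just before it. calibration takes no time and is no camera call; for the wrist camera it gives the pose at the moment of the call.
- r.sign_off(): hands the job in; it is judged then, once.
The state is a dict: "t": time; "joints": joint angles; "dq": joint speeds; "tau": joint torques, N m; "tool_pos": TCP position; "eef_rot": TCP orientation; "ft_force": force on the tool from outside, world axes, zero at the start; "wrist_torque": the same for the moment, N m; "width": finger opening in mm; "gripper_force": force on a finger pad.
Only numpy, scipy, OpenCV 4.12 (cv2) and the standard library are available. Lean on these libraries where they do the work, as an engineer would, in place of code of your own. Each camera call takes 0.05 s, during which the arm holds its last target. There are 200 camera calls.

TASK

The plant specimens are packed; bolt the green transit case shut. Press the red spring catch plate down with one fingertip and, keeping it down, push the bolt's yellow tab with the other fingertip until the bolt is fully home in its keeper; only then let the catch spring back up so that it locks the bolt. Nothing is to be picked up: leave the things lying on and beside the case where they are.

Things in the scene. Friction and masses are not known exactly. Their poses are not given: they have to be found in the camera images.
- case: Green steel transit case, fixed, 340 mm (its x) by 500 mm (its y), lid top 110 mm above the table. Origin: centre of its underside; at zero yaw x points away from the robot, y to its left. Two lid leaves meet in a seam along x at y = 0. On the lid, from -x to +x: red catch plate, bolt bar (along y, at x = -20 mm), yellow tab. The bolt is pushed towards +y.
- bolt (a joint): Travel of the slide bolt towards the case's +y, in m: 0 drawn back, 0.032 fully home against its stop, in the keeper beyond the seam. Takes about 3 N once the catch is down; stays where left. With the catch up it is blocked: the catch's nose stands in a notch of the bar (2 mm play); a second notch meets the nose when home.
- bolt_tab (a point): Centre of the face to push (facing the case's -y) of the bolt's upright yellow tab, 28 mm wide along x, 34 mm tall, 4 mm thick, from 11 to 45 mm above the lid; this point is 28 mm above the lid, at case x = +1 mm, y = -87 mm when drawn back; moves with the bolt. Behind it (-y) only a base plate 3 mm high; bolt bar and guides beside it rise to 19 mm above the lid.
- catch (a joint): Angle of the spring catch, a see-saw on a pin parallel to the bolt, in rad: 0 up, 0.42 pressed down to its stop; its nose is clear of the bolt from about 0.23 on. The spring takes about 3 N at the middle of the plate to start and 7 N at the stop, and lifts it when let go. While the bolt is part-way the nose rides on the bar.
- catch_pad (a point): Middle of the top of the catch's red thumb plate, 24 mm wide (case x), 90 mm long (case y), so a finger can slide along it while pressing; at case x = -65, y = -85 mm, 66 mm across from the tab's middle. Height above the lid: 30 mm at rest, 23.5 mm when the nose is clear, 18 mm at the stop. Its outer (-x) edge tilts up 0.21 rad at rest, down 0.21 rad at the stop.
- padlock: Brass padlock lying on the lid, 63 mm long, 16 mm high; loose, to be left alone. Origin at its underside.
- weight_a: Brass mounting weight standing on the lid, 38 mm across, 44 mm tall; loose, to be left alone. Origin at the centre of its underside.
- weight_b: A second brass mounting weight like the first, on the lid; to be left alone.
- loupe: Folding hand lens, black and steel, 67 mm long, 12 mm high, lying on the lid; to be left alone. Origin at its underside.
- paste_jar: Paste jar with a white cap, 64 mm across, 75 mm tall, on the table just beside the case's -y end; loose, to be left alone. Origin at the centre of its underside.
- brush: Flat brush with a wooden handle and grey head, lying on the lid's +y leaf; loose, to be left alone.
- pencil_box: Pink pencil box, 104 by 194 by 42 mm, on the table just beside the case's +y end; loose, to be left alone.

How it is judged (in metres and radians):
On the way, in this order (a step that is already met when the one before it is completed fails the run):
1. a fingertip presses the catch down clear of the bolt, which is still drawn back (value of joint catch above 0.215 rad and contact force between the fingers and catch above 0.5 N and value of joint bolt below 0.006 m), for 0.1 s.
2. with the catch held down by a finger, a finger pushes the bolt, now part-way (value of joint catch above 0.2 rad and contact force between the fingers and catch above 0.3 N and contact force between the fingers and bolt above 0.3 N and value of joint bolt between 0.009 and 0.026 m), for 0.04 s.
3. the bolt is fully home while the finger still holds the catch down (value of joint catch above 0.2 rad and contact force between the fingers and catch above 0.3 N and value of joint bolt above 0.0295 m), for 0.05 s.
At the end, for the whole second after the job is handed in: the bolt is home (within 3 mm of its stop), the catch has sprung up behind it (under 0.06 rad) and locks it, and everything is at rest (value of joint bolt above 0.029 m and value of joint catch below 0.06 rad and velocity of joint bolt below 0.005 m/s); the robot touches nothing.
It fails at once if the bolt is forced past the catch while the catch is up (value of joint catch below 0.1 rad and value of joint bolt between 0.007 and 0.025 m).
It fails at once if a thing standing on or beside the case is lifted, carried or pushed (more than 15 mm) (distance of any of padlock, weight_a, weight_b, loupe, paste_jar, brush, pencil_box from where it was at the start of the episode above 0.015 m).
It also fails if it takes over 32 s, if anything falls off the work surface, if the arm or the gripper's body presses on something with over 40 N, if the wrist force passes 120 N, or if a joint passes its speed limit or range.

## Working session

There is one attempt and no reset: what is moved stays moved. The work goes in short steps, Python scripts to look and compute and a tool call to move; the robot and the scene stay as the last step left them, time stands still between calls to the robot, and variables do not carry over. Pictures are saved under pics/ and viewed, at most 10 in all, crops included, and the job is handed in when it is done.

Besides the shell and the picture viewer there is one more tool, called after "Call:" in YAML: its name, and indented under it one key for each argument. send_rows: Moves the arm, as the interface text tells. Its arguments: {"type":"object","properties":{"rows":{"type":"array","items":{"type":"array","items":{"type":"number"}}},"newtons":{"type":"number"}},"required":["rows"]}

```bash
mkdir -p pics
python3 - <<'E'
from rig import r,capture,calibration
import cv2,numpy as np
for n in("scene","side","wrist"):
    c=calibration(n); cv2.imwrite(f"pics/{n}0.png",capture(n)); print(n,c['vfov'],c['k1'],np.round(c['R'],3).tolist(),np.round(c['t']))
s=r.state();print(s['t'],s['tool_pos'],s['eef_rot'],s['ft_force'],s['width'])
E
```

```text
scene 52.265224285814924 -0.028059774850115682 [[0.541, 0.841, 0.0], [0.614, -0.395, -0.683], [-0.575, 0.37, -0.73]] [-399. -258. 1492.]
side 53.19448879703468 -0.05678670853872198 [[0.926, -0.377, -0.004], [-0.222, -0.538, -0.813], [0.304, 0.754, -0.582]] [-516.  269.  858.]
wrist 70.81146958153184 -0.0035137539885585762 [[1.0, 0.001, -0.002], [0.002, -0.955, 0.296], [-0.001, -0.296, -0.955]] [-650.  -39.  379.]
0.15 [ 6.49283041e+02 -1.93318065e-03  2.44179979e+02] [-3.13952329e+00  1.25258863e-04  1.57089744e+00] [-0.27169844  0.53136566 -0.28792621] 85.48665526495313
```

View pics/scene0.png

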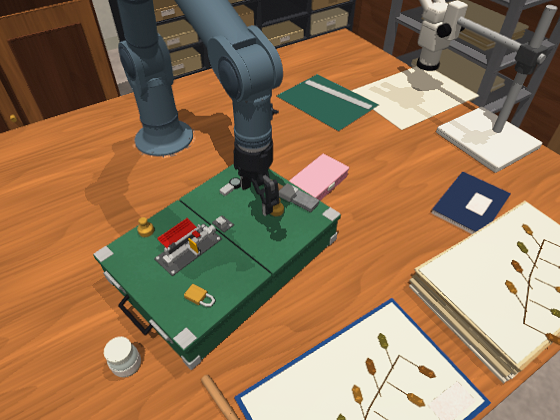

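View pics/wrist0.png

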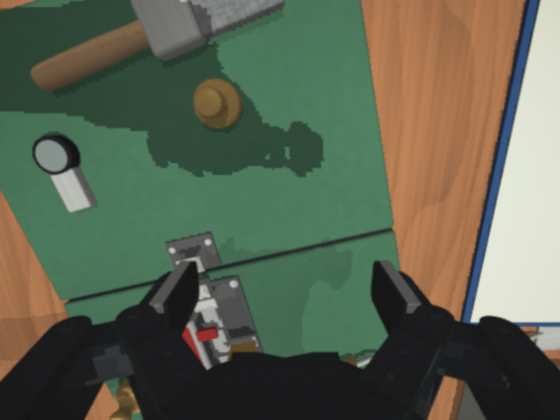

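View pics/side0.png

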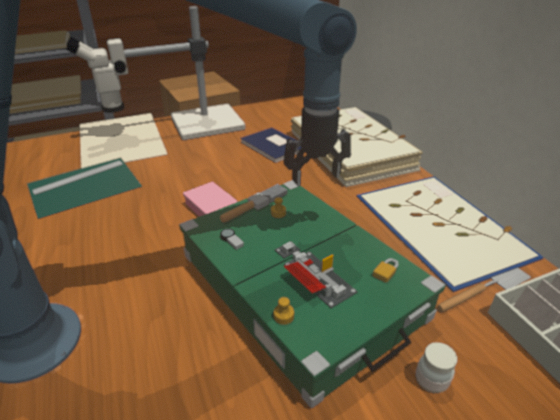

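The pictures show the seam ends at wrist pixels (67,301) and (392,230). The red plate and yellow tab are near (180,235) and (193,243) in the scene picture, and near (305,277) and (327,263) in the side picture. I'll fit the case pose from the seam and overlay it to check.

```bash
cat > h.py <<'E'
import numpy as np,cv2
from rig import r,capture,calibration
def proj(c,X,H=420):
    X=np.atleast_2d(X)@np.array(c['R']).T+np.array(c['t']); f=H/2/np.tan(np.radians(c['vfov'])/2)
    s=X[:,:2]/X[:,2:]; s=s*(1+c['k1']*(s**2).sum(1,keepdims=True)); return s*f+[c['cx'],c['cy']]
def toplane(c,uv,z,H=420):
    f=H/2/np.tan(np.radians(c['vfov'])/2); d=(np.array(uv,float)-[c['cx'],c['cy']])/f; s=d.copy()
    for _ in range(10): s=d/(1+c['k1']*(s**2).sum())
    R=np.array(c['R']);t=np.array(c['t']); o=-R.T@t; v=R.T@np.r_[s,1]; return o+v*(z-o[2])/v[2]
def w(p,P):
    P=np.atleast_2d(P).astype(float); c,s=np.cos(p[2]),np.sin(p[2])
    return np.c_[p[0]+c*P[:,0]-s*P[:,1],p[1]+s*P[:,0]+c*P[:,1],P[:,2]+110]
# case-frame features, z above lid
PAD=[[-65+a*11.7,-85+b*45,30-a*2.5] for a,b in((-1,-1),(1,-1),(1,1),(-1,1))]
TAB=[[1+a*14,-87,z] for a,z in((-1,11),(1,11),(1,45),(-1,45))]
LID=[[-170,-250,0],[170,-250,0],[170,250,0],[-170,250,0]]
SEAM=[[-170,0,0],[170,0,0]]
def overlay(img,c,p,box,k,fn):
    x0,y0,x1,y1=box; im=cv2.resize(img[y0:y1,x0:x1],None,fx=k,fy=k,interpolation=cv2.INTER_CUBIC)
    for L,col in((PAD,(255,255,0)),(TAB,(255,0,255)),(LID,(255,255,255)),(SEAM,(0,255,255))):
        q=((proj(c,w(p,L))-[x0,y0]+.5)*k).astype(int); cv2.polylines(im,[q.reshape(-1,1,2)],True,col,1)
    cv2.imwrite(fn,im); return im
E
python3 - <<'E'
from h import *
c=calibration("wrist"); a,b=[toplane(c,u,110) for u in((67,301),(392,230))]
print(a,b,np.linalg.norm(b-a)); m=(a+b)/2; p=[m[0],m[1],np.arctan2(*(b-a)[1::-1])]; print(p)
cs=calibration("scene");cd=calibration("side")
for cc,uv in((cs,((178,203),(271,273))),(cd,((237,282),(355,226)))): print([toplane(cc,u,110).round(1) for u in uv])
A=overlay(cv2.imread("pics/scene0.png"),cs,p,(85,165,350,365),3,"pics/o1.png")
B=overlay(cv2.imread("pics/side0.png"),cd,p,(175,180,445,400),3,"pics/o2.png")
print(w(p,[[1,-87,28],[-65,-85,30]]))
E
```

```text
[ 425.97664213 -105.33349677  110.        ] [752.54724521 -26.18193109 110.        ] 336.0257864259012
[np.float64(589.2619436721302), np.float64(-65.7577139325178), np.float64(0.23778657119925017)]
[array([ 432.9, -116.6,  110. ]), array([751.9, -28.9, 110. ])]
[array([ 426.6, -104.1,  110. ]), array([742.4, -33.4, 110. ])]
[[ 610.72683449 -150.07413263  138.        ]
 [ 546.11285601 -163.67684502  140.        ]]
```

View pics/o1.png

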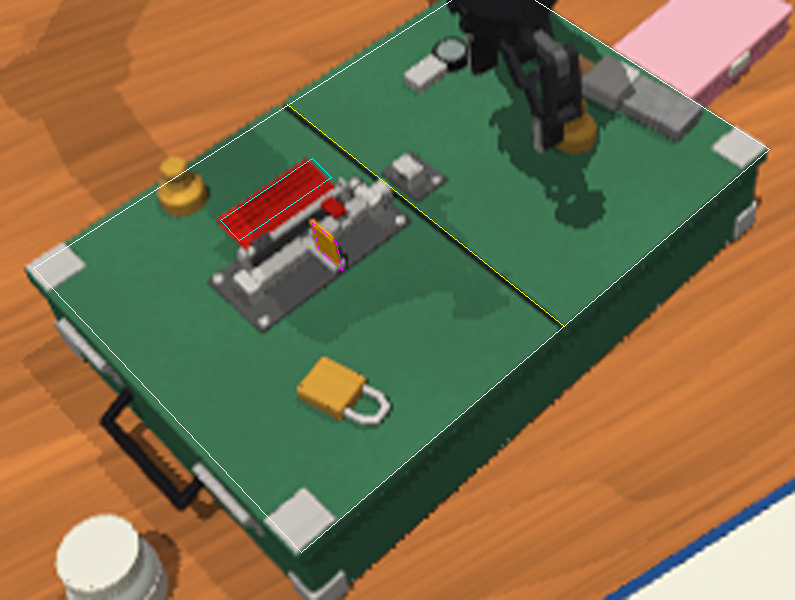

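View pics/o2.png

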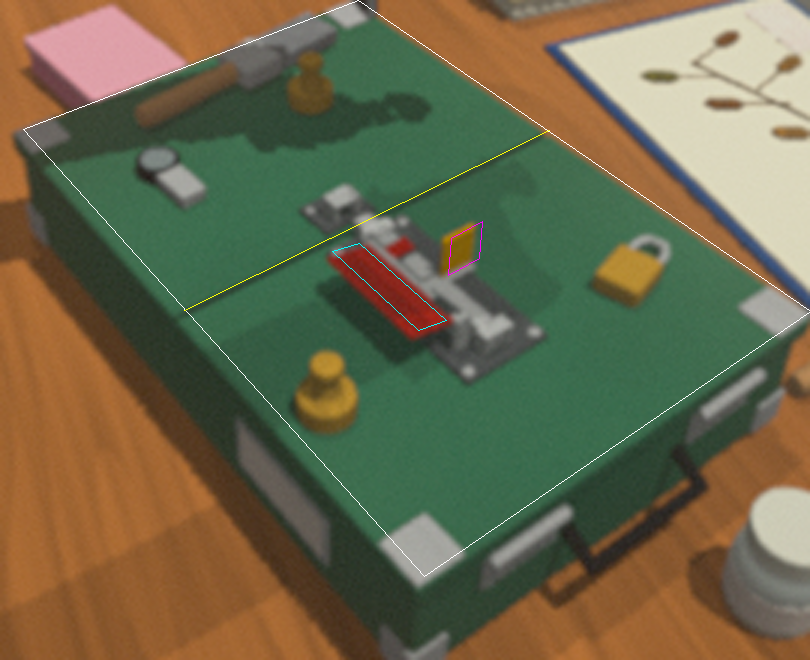

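The overlay matches to within a few mm (yaw 0.238 rad). The side view hints at a shift of about -3 mm in x. I'll compute a look pose behind the latch.

Run:
```python
from h import *
p=[589.3-1.5,-65.8,.2378]
for P in ([-32,-165,100],[-32,-108,60]): print(w(p,[P]), ((w(p,[P])-r.state()['tool_pos'])/25).round(2))
cd=calibration("side"); print(toplane(cd,(175+327/3,180+420/3),110)) 
q=toplane(cd,(175+327/3,180+405/3),110)[:2]-p[:2]; c,s=np.cos(.2378),np.sin(.2378); print("weight_a case",c*q[0]+s*q[1],-s*q[0]+c*q[1])
```

```text
[[ 595.56876882 -233.69474748  210.        ]] [[-2.15 -9.35 -1.37]]
[[ 582.14155759 -178.29880901  170.        ]] [[-2.69 -7.13 -2.97]]
[ 476.5768429  -229.89318978  110.        ]
weight_a case -139.73456876498545 -123.78410594769369
```

Call:
send_rows:
  rows:
    - [52,-0.5,-1.8,0,0,0,0.5]
    - [52,-1,-3.6,-0.2,0,0,1]
    - [52,-1.4,-5.4,-0.5,0,0,1.5]
    - [52,-1.8,-7.2,-0.8,0,0,2]
    - [52,-2.1,-8.6,-1.1,0,0,2.27]
    - [52,-2.15,-9.35,-1.37,0,0,2.27]
    - [52,-2.15,-9.35,-1.37,0,0,2.27]
    - [52,-2.15,-9.35,-1.37,0,0,2.27]

```text
t: 0.95
tool_pos: [596.2, -232.8, 210.6]
eef_rot: [-3.141, -0.002, 1.808]
ft_force: [0.7, -0.9, 0.2]
width: 51.6
gripper_force: 0.0
```

Run:
```python
from h import *
s=r.state();c=calibration("wrist");im=capture("wrist");cv2.imwrite("pics/w1.png",im)
print(s['t'],s['tool_pos'],s['eef_rot'],s['width'],s['ft_force'])
p=[589.3-1.5,-65.8,.2378]
overlay(im,c,p,(80,20,480,420),1.5,"pics/o3.png")
```

```text
0.95 [ 596.19370897 -232.80420501  210.57080823] [-3.14122139e+00 -1.59798468e-03  1.80828070e+00] 51.591431406231344 [ 0.68559463 -0.91118144  0.16975962]
```

View pics/o3.png

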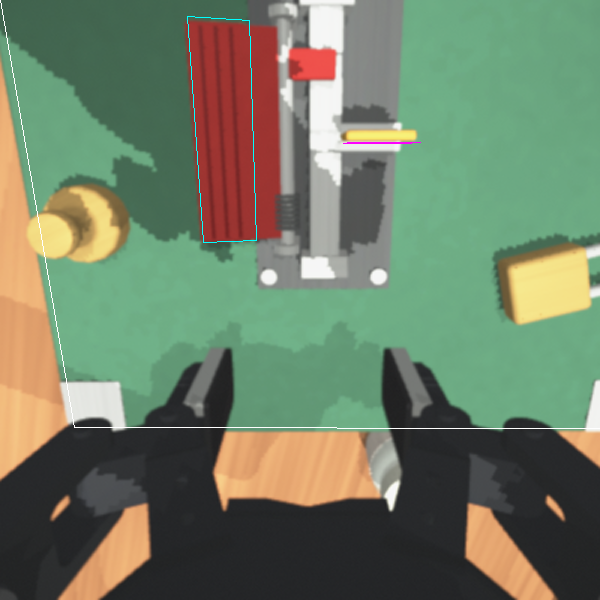

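The near view shows the plate corner exactly on the overlay and the tab about 1 mm off, so the pose is good. I'll move over the latch and then go down.

Call:
send_rows:
  rows:
    - [52,-0.2,0.75,-0.4,0,0,0]
    - [52,-0.4,1.5,-0.9,0,0,0]
    - [52,-0.58,2.2,-1.4,0,0,0]
    - [52,-0.58,2.2,-1.7,0,0,0]
    - [52,-0.58,2.2,-1.7,0,0,0]
    - [52,-0.58,2.2,-1.7,0,0,0]

```text
t: 1.6
tool_pos: [582.5, -179.3, 169.1]
eef_rot: [3.141, 0.001, 1.809]
ft_force: [-0.4, -1.4, 0.1]
width: 52.2
gripper_force: 0.0
```

Run:
```python
from h import *
a=capture("scene");b=capture("side")
p=[586.8,-65.8,.2378]
f=lambda im,x,y:cv2.resize(im[y:y+130,x:x+130],(400,400),interpolation=cv2.INTER_CUBIC)
cv2.imwrite("pics/c2.png",np.hstack([f(a,135,155),f(b,255,190)]))
print(r.state()['tool_pos'])
```

```text
[ 582.60168016 -180.15242428  169.57491388]
```

View pics/c2.png

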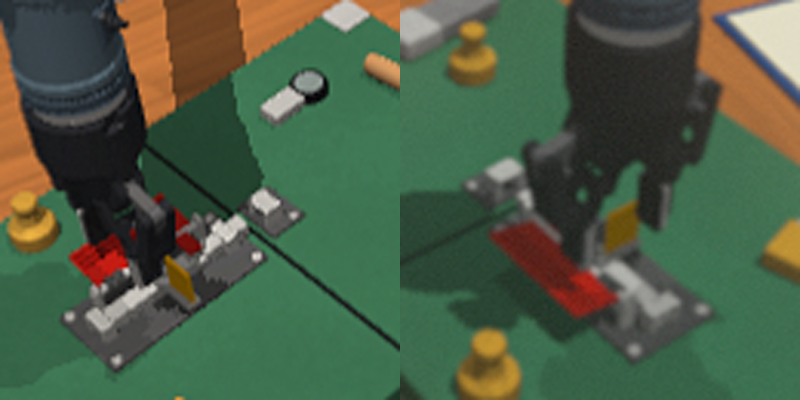

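The fingers straddle the latch: one is over the red plate, the other behind the tab. I'll go down in steps and watch the force.

Call:
send_rows:
  rows:
    - [52,-0.02,0,-0.2,0,0,0]
    - [52,-0.04,0,-0.4,0,0,0]
    - [52,-0.04,0,-0.6,0,0,0]
    - [52,-0.04,0,-0.6,0,0,0]

```text
t: 2.1
tool_pos: [579.8, -178.7, 152.2]
eef_rot: [-3.139, -0.001, 1.808]
ft_force: [-0.5, -0.6, 0.1]
width: 52.2
gripper_force: 0.0
```

Call:
send_rows:
  rows:
    - [52,0,0,-0.1,0,0,0]
    - [52,0,0,-0.2,0,0,0]
    - [52,0,0,-0.2,0,0,0]

```text
t: 2.4
tool_pos: [580.8, -178.9, 148.9]
eef_rot: [-3.141, 0.0, 1.808]
ft_force: [-1.4, -0.1, 4.6]
width: 52.1
gripper_force: 1.7
```

Call:
send_rows:
  rows:
    - [52,0,0,-0.1,0,0,0]
    - [52,0,0,-0.2,0,0,0]
    - [52,0,0,-0.2,0,0,0]

```text
t: 2.7
tool_pos: [580.3, -179.1, 144.1]
eef_rot: [-3.141, -0.0, 1.808]
ft_force: [-2.6, 0.5, 6.8]
width: 52.0
gripper_force: 3.2
```

Call:
send_rows:
  rows:
    - [52,0,0,-0.1,0,0,0]
    - [52,0,0,-0.16,0,0,0]
    - [52,0,0,-0.16,0,0,0]

```text
t: 3.0
tool_pos: [580.4, -179.1, 140.7]
eef_rot: [-3.141, -0.0, 1.808]
ft_force: [-3.3, 0.5, 8.6]
width: 51.5
gripper_force: 4.5
```

Call:
send_rows:
  rows:
    - [52,0,0,-0.06,0,0,0]
    - [52,0,0,-0.12,0,0,0]
    - [52,0,0,-0.12,0,0,0]

```text
t: 3.3
tool_pos: [580.6, -179.1, 139.7]
eef_rot: [-3.141, -0.0, 1.808]
ft_force: [-6.6, 1.4, 14.5]
width: 52.3
gripper_force: 8.0
```

Call:
send_rows:
  rows:
    - [52,0,0,0.04,0,0,0]
    - [52,0,0,0.04,0,0,0]

```text
t: 3.5
tool_pos: [580.5, -179.1, 139.9]
eef_rot: [-3.141, -0.0, 1.808]
ft_force: [-4.5, 1.5, 12.0]
width: 52.0
gripper_force: 6.4
```

Run:
```python
from h import *
a=capture("scene");b=capture("side")
f=lambda im,x,y:cv2.resize(im[y:y+100,x:x+100],(400,400),interpolation=cv2.INTER_CUBIC)
cv2.imwrite("pics/c3.png",np.hstack([f(a,145,185),f(b,265,210)]))
s=r.state();print(s['tool_pos'],s['ft_force'])
```

```text
[ 580.50085917 -179.09022565  139.83284634] [-4.28314806  0.18435445 12.7604189 ]
```

View pics/c3.png

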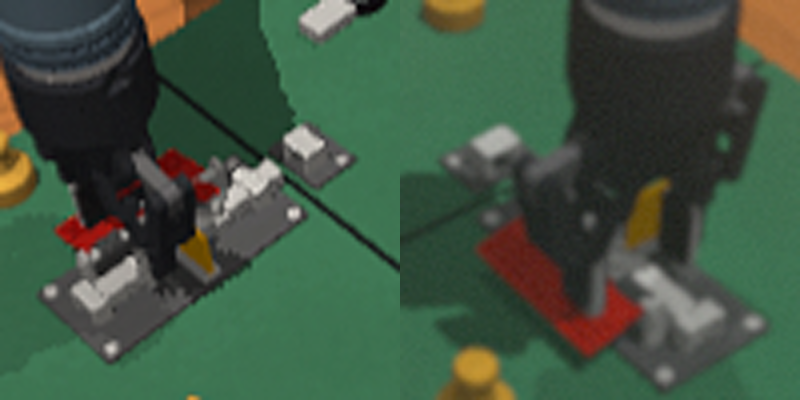

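The plate is pressed to its stop and the other finger is behind the tab with about a 10 mm gap. I'll push along case +y.

Call:
send_rows:
  rows:
    - [52,-0.02,0.1,0,0,0,0]
    - [52,-0.05,0.2,0,0,0,0]
    - [52,-0.07,0.3,0,0,0,0]
    - [52,-0.1,0.4,0,0,0,0]
    - [52,-0.12,0.5,0,0,0,0]
    - [52,-0.14,0.6,0,0,0,0]
    - [52,-0.17,0.7,0,0,0,0]
    - [52,-0.19,0.8,0,0,0,0]
    - [52,-0.19,0.8,0,0,0,0]

```text
t: 4.5
tool_pos: [578.3, -166.2, 141.0]
eef_rot: [3.137, 0.011, 1.806]
ft_force: [-0.1, -9.0, 8.3]
width: 52.1
gripper_force: 5.6
```

Run:
```python
from h import *
s=r.state();print(s['tool_pos'],s['eef_rot'],s['ft_force'],s['wrist_torque'])
a=capture("scene");b=capture("side")
p=[586.8,-65.8,.2378]
def ov(im,n,x,y,d):
    c=calibration(n); k=5; v=cv2.resize(im[y:y+80,x:x+80],(400,400),interpolation=cv2.INTER_CUBIC)
    for q,col in((0,(255,0,255)),(12,(255,255,0))):
        u=((proj(c,w(p,np.array(TAB)+[0,q,0]))-[x,y]+.5)*k).astype(int); cv2.polylines(v,[u.reshape(-1,1,2)],True,col,1)
    return v
cv2.imwrite("pics/c4.png",np.hstack([ov(a,"scene",155,200,0),ov(b,"side",280,230,0)]))
```

```text
[ 578.27328941 -166.21769135  141.02625918] [3.13673468 0.01133376 1.80552171] [-0.10982151 -9.03314646  8.29215146] [-1.77113317  0.26860956  0.15974236]
```

View pics/c4.png

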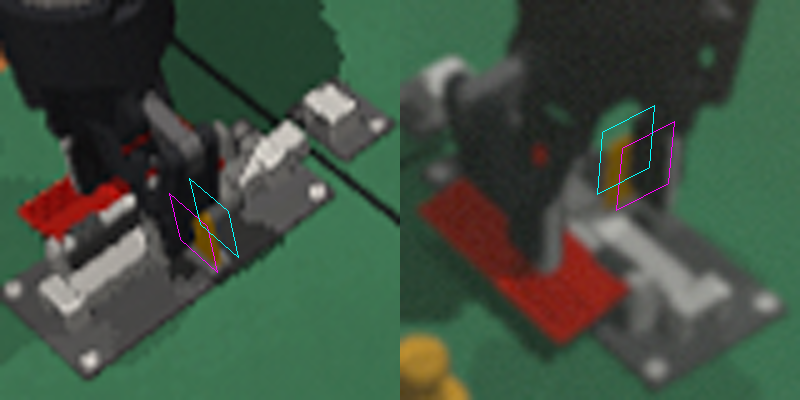

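The tab has barely moved. The y force of about 9 N fits pad friction plus the bolt just starting to slide, and the catch is low enough to be clear. I'll keep pushing gently.

Call:
send_rows:
  rows:
    - [52,-0.02,0.1,-0.01,0,0,0]
    - [52,-0.05,0.2,-0.02,0,0,0]
    - [52,-0.07,0.3,-0.02,0,0,0]
    - [52,-0.07,0.3,-0.02,0,0,0]

```text
t: 5.0
tool_pos: [576.6, -159.4, 140.9]
eef_rot: [3.137, 0.012, 1.805]
ft_force: [-0.4, -9.5, 10.3]
width: 52.2
gripper_force: 5.9
```

It is sliding at constant force. Continuing.

Call:
send_rows:
  rows:
    - [52,-0.02,0.1,0,0,0,0]
    - [52,-0.05,0.2,-0.01,0,0,0]
    - [52,-0.07,0.3,-0.01,0,0,0]
    - [52,-0.1,0.4,-0.01,0,0,0]
    - [52,-0.12,0.5,-0.02,0,0,0]
    - [52,-0.14,0.6,-0.02,0,0,0]
    - [52,-0.17,0.7,-0.02,0,0,0]
    - [52,-0.17,0.7,-0.02,0,0,0]

```text
t: 5.8
tool_pos: [572.5, -142.3, 140.6]
eef_rot: [3.136, 0.012, 1.805]
ft_force: [-0.6, -9.9, 12.1]
width: 52.2
gripper_force: 6.5
```

Call:
send_rows:
  rows:
    - [52,-0.02,0.08,0,0,0,0]
    - [52,-0.04,0.16,0,0,0,0]
    - [52,-0.06,0.24,0,0,0,0]
    - [52,-0.06,0.24,0,0,0,0]

```text
t: 6.2
tool_pos: [571.4, -138.0, 140.7]
eef_rot: [3.135, 0.014, 1.803]
ft_force: [-0.5, -11.0, 10.0]
width: 52.4
gripper_force: 8.6
```

Call:
send_rows:
  rows:
    - [52,-0.02,0.1,0,0,0,0]
    - [52,-0.05,0.2,-0.02,0,0,0]
    - [52,-0.07,0.3,-0.02,0,0,0]
    - [52,-0.07,0.3,-0.02,0,0,0]
    - [52,-0.07,0.3,-0.02,0,0,0]

```text
t: 6.7
tool_pos: [571.3, -137.7, 140.8]
eef_rot: [3.132, 0.023, 1.797]
ft_force: [4.7, -20.7, 6.1]
width: 52.0
gripper_force: 12.0
```

The stop is reached: no further motion and 21 N. I'll hold with the plate firmly down, back off, then lift.

Call:
send_rows:
  rows:
    - [52,0,0,-0.08,0,0,0]
    - [52,0,0,-0.08,0,0,0]
    - [52,0.05,-0.2,-0.08,0,0,0]
    - [52,0.1,-0.4,-0.08,0,0,0]
    - [52,0.15,-0.6,-0.08,0,0,0]
    - [52,0.18,-0.75,-0.08,0,0,0]
    - [52,0.18,-0.75,-0.08,0,0,0]

```text
t: 7.4
tool_pos: [571.7, -138.2, 140.0]
eef_rot: [-3.141, -0.002, 1.808]
ft_force: [-9.6, 2.7, 29.1]
width: 52.2
gripper_force: 15.6
```

Call:
send_rows:
  rows:
    - [52,0,0,0.1,0,0,0]
    - [52,0.02,-0.1,0.2,0,0,0]
    - [52,0.04,-0.2,0.4,0,0,0]
    - [52,0.06,-0.25,0.7,0,0,0]
    - [52,0.06,-0.25,1.2,0,0,0]
    - [52,0.06,-0.25,2,0,0,0]
    - [52,0.06,-0.25,3,0,0,0]
    - [52,0.06,-1.5,4,0,0,0]
    - [52,0.06,-3,4,0,0,0]
    - [52,0.06,-4,4,0,0,0]
    - [52,0.06,-4,4,0,0,0]

```text
t: 8.5
tool_pos: [571.1, -246.5, 234.8]
eef_rot: [-3.141, 0.005, 1.799]
ft_force: [-0.5, -0.1, 0.1]
width: 52.0
gripper_force: 0.0
```

Run:
```python
from h import *
s=r.state();print(s['t'],s['tool_pos'],s['ft_force'])
c=calibration("wrist");w_=capture("wrist");b=capture("side")
k=4;x,y=265,230;v=cv2.resize(b[y:y+100,x:x+100],(400,400),interpolation=cv2.INTER_CUBIC)
p=[586.8,-65.8,.2378];cs=calibration("side")
for L,col in((np.array(TAB)+[0,32,0],(255,0,255)),(np.array(PAD),(255,255,0))):
    u=((proj(cs,w(p,L))-[x,y]+.5)*k).astype(int);cv2.polylines(v,[u.reshape(-1,1,2)],True,col,1)
for L,col in((np.array(TAB)+[0,32,0],(255,0,255)),(np.array(PAD),(255,255,0))):
    u=proj(c,w(p,L)).astype(int);cv2.polylines(w_,[u.reshape(-1,1,2)],True,col,1)
cv2.imwrite("pics/c5.png",np.hstack([v,w_[0:400,100:500]]))
```

```text
8.5 [ 571.05531523 -246.48982314  234.81548572] [-0.52411114 -0.08245128  0.14460715]
```

View pics/c5.png

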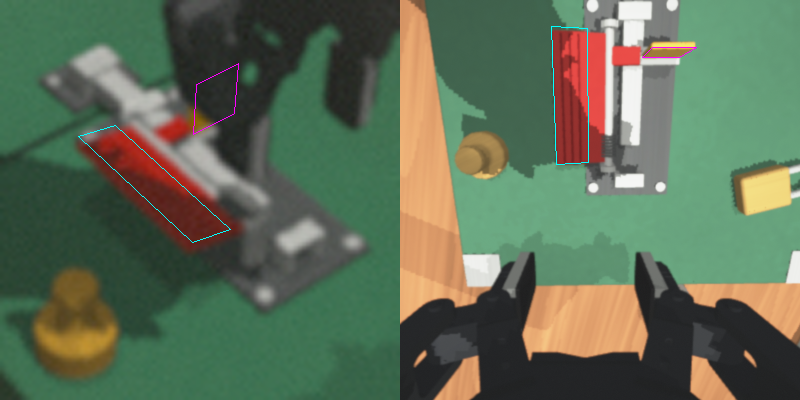

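The tab lies on the outline for 32 mm of travel, the plate is back at its rest outline, and the padlock and nearby weight are where they were. Handing in.

```bash
python3 -c "
from rig import r
print(r.sign_off())"
```

```text
the job is handed in; nothing more can be done
None
```

The job is handed in: in the last pictures the bolt was fully home, the catch had sprung back up to its rest position, and the arm was clear; the sign-off returned no verdict.

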